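# Dispense one model wheel and nudge it onto the green mat

## Robot

A 6-joint arm with a two-finger parallel gripper is mounted at the origin on the work surface. World frame = base frame: x ahead of the robot, y to its left, z up, the work surface at z = 0. Lengths are in m, angles in rad, forces in N, time in s.
With the tool pointing down it reaches from about 0.325 to 0.775 m from the base axis. Payload 5.5 kg.
Tool frame: the origin (TCP) lies on the centre line of the jaws, within the pads' length; the fingertips stand 25 mm ahead of it and the grasp point (between the pads) lies 6 mm ahead of it; z points along the fingers, x is the direction in which the jaws open and shut, and the axes are right-handed (so a half turn about z gives the same grasp; the last joint's range is limited). The gripper opens to 88 mm and grips with 3 to 60 N. Pads are 20 mm wide; open, the fingers measure 115 mm over their backs; the gripper's body (75 mm by 178 mm) begins 61 mm behind the grasp point.
Start: joints at [1.165, 0.091, 1.231, -0, 1.82, -0.057], TCP at [0.205, 0.564, 0.248] pointing down, gripper open.
Joint ranges: [-2.87, 2.87], [-0.86, 2.18], [0.17, 2.46], [-1.51, 4.65], [0.06, 2.69], [-2.65, 2.65]. Speed limits (rad/s): [2.57, 2.57, 3.01, 3.14, 3.14, 3.14].

## Interface

Orientations are given as a unit quaternion [w, x, y, z].
In Python, from bench import get_obs, get_image, hand_in gives the robot as it stands.
- The arm moves only by the shell command python3 -m creep 'ROWS' [FORCE]. ROWS is JSON, a list of rows, each an object of numbers: "tx", "ty", "tz": the shift along the tool's x, y, z in cm; "ax", "ay", "az": the turn, a rotation vector about the tool's x, y, z in degrees; "jaw": the closure, from -1 (fully open) to 1 (shut). In form: [{"tx": .., "ty": .., "tz": .., "ax": .., "ay": .., "az": .., "jaw": ..}, ...]. A call has 1 to 12 rows; each row shifts and turns the commanded pose from where the row before left it, along the tool's axes as they then stand; what a row does not reach is not made up. A row lasts 1/12 s, in which the tool goes at most 41.7 mm and 7.16 degrees, less where a joint would pass 70% of its speed; a pose out of reach is approached as far as the arm can. A call with a gripper value outside its range is refused whole. The fingers move at their own pace and stop on an object; FORCE is the grip in N (left out, the last holds). Time passes only in rows, so rows that do not move let the fingers close. It gives the time, the measured TCP pose, the force and the opening at its end, in the units of the state.
- get_obs(): the state, without advancing time (a new reading comes with each control period).
- get_image(name): name is "side" or "top"; returns a dict with "image" (384x512x3 uint8, red, green, blue), "range_z" (384x512 float32, m along the optical axis (not along the pixel's ray), 0 where there is no reading), "fx", "fy", "cx", "cy" (pixels), "k1" (the pictures are not rectified: a ray, as slopes to the right and down, at radius r is drawn at 1 + k1 r^2 times it, then the intrinsics apply), "pose" (4x4, takes a point from camera to world coordinates). Camera axes: x right, y up, looking along -z (the intrinsics and any distortion apply to the point x, -y, -z); pixel columns grow to the right and rows downward; lengths in m; the calibration is good to about 2 mm. A picture is of the moment at which its call begins.
- hand_in(): hands the job in, once; it reports no verdict.
The state is a dict: "clock": time; "qpos": joint angles; "qd": joint speeds; "joint_efforts": joint torques, N m; "tcp_pos": TCP position; "orientation": TCP orientation; "contact_force": force on the tool from outside, world axes, zero at the start; "torque": the same for the moment, N m; "opening": finger opening in m.
Only numpy, scipy, OpenCV 4.12 (cv2) and the standard library are available. Lean on these libraries where they do the work, as an engineer would, in place of code of your own. Each camera call takes 0.05 s, during which the arm holds its last target.

## Task

Press the red plunger of the wheel feeder fully down once and let it spring back up, so that a single orange wheel comes out onto the table. Then gently nudge that wheel across the table, without lifting or squeezing it, until it lies wholly on the round green mat. Leave the other wheels in the feeder and do not disturb the jar, the screwdriver or the little rover.

Things in the scene. Friction and masses are not known exactly. Their poses are not given: they have to be found in the camera images.
- feeder: White wheel feeder, fixed; in its frame x -92 to +26 mm, y -28 to +28 mm. Origin on the table under the axis of its clear open-topped magazine (41 mm tall, front end), z up, +x the way a wheel comes out. Behind it a white block (x -92 to -24 mm, 40 mm tall) carries the red plunger. Three wheels are stacked in the magazine on the table. Every full press ejects one wheel.
- outlet (a point): Point on the table 63 mm in front (+x) of the feeder's origin: about where the ejected wheel's centre stops after a slow press (farther if fast). An 8 mm high steel tongue pushes the bottom wheel straight out here through the slot at the foot of the magazine and draws back as the plunger rises; the next wheel then drops.
- plunger_top (a point): Centre of the flat top of the red plunger cap (34 mm in diameter, 10 mm thick); 55 mm behind the feeder's origin, 75 mm above the table at rest. It moves with the plunger.
- plunger (a joint): Downward travel of the plunger in m: 0 up, 0.024 fully down at a hard stop. Spring force about 3 N at the top and 5.5 N at the bottom (a little more when moving, for friction and damping); it springs back up by itself when let go. The tongue moves 2.75 times as far as the plunger.
- wheel_0: Plastic model wheel, a flat orange disc 36 mm in diameter and 12 mm thick, about 20 g, lying flat; origin at the centre of its underside, z is its axis. This is the bottom wheel of the stack, the one that is ejected. At the start it stands under the others in the magazine.
- wheel_1: Plastic model wheel, a flat orange disc 36 mm in diameter and 12 mm thick, about 20 g, lying flat; origin at the centre of its underside, z is its axis. Second from the bottom at the start; must stay in the magazine.
- wheel_2: Plastic model wheel, a flat orange disc 36 mm in diameter and 12 mm thick, about 20 g, lying flat; origin at the centre of its underside, z is its axis. Top of the stack; must stay in the magazine.
- green_mat: Round green mat (white ring near its rim), 100 mm in diameter, thin print on the table without a step (under 1 mm); origin at its centre. It lies on one side of the feeder's outlet, about 120 to 150 mm to the left or right of it: the sides change.
- blue_mat: The same in blue, on the other side; the wheel does not belong there.
- jar: Small closed glass jar with a grey cap, 40 mm in diameter, 62 mm tall, upright beside the feeder; origin at the centre of its underside. Loose; leave alone.
- screwdriver: Screwdriver with a grey handle, 150 mm long lying on the table beside the feeder along its own x, blade to +x, under 35 mm high; origin at the middle of its underside. Loose; leave alone.
- rover: Grey model rover with four black wheels, 100 mm long (its x), 74 mm wide, 58 mm tall, standing beyond the feeder's outlet; origin on the table under its centre. Loose; leave alone.
Not all that is in view belongs to the job. What is shaped like the feeder but brown, purple or yellow is not meant.

How it is judged:
On the way, in this order (a step that is already met when the one before it is completed fails the run):
1. the plunger is pressed fully down (at least 21 of its 24 mm) (value of joint plunger above 0.021 m), for 0.04 s.
2. the plunger is back up and one wheel lies out on the table in front of the feeder (value of joint plunger below 0.004 m and x of wheel_0 in the frame of feeder above 0.045 m and height (world z) of wheel_0 below 0.003 m), for 0.1 s.
At the end, for the whole second after the job is handed in: The ejected wheel lies flat and at rest wholly on the green mat (centres within 32 mm), the plunger is up (within 4 mm), the other two wheels are in the magazine (within 12 mm of its axis), and jar, screwdriver and rover stand within 20 mm of where they were (horizontal distance between wheel_0 and green_mat below 0.032 m and height (world z) of wheel_0 below 0.003 m and angle between wheel_0's own z axis and vertical below 0.1 rad and linear speed of wheel_0 below 0.01 m/s and value of joint plunger below 0.004 m and horizontal distance between each of wheel_1, wheel_2 and feeder below 0.012 m and distance of each of jar, screwdriver, rover from where it was at the start of the episode below 0.02 m and angle between each of jar, rover's own z axis and vertical below 0.2 rad); the robot touches nothing.
It fails at once if the wheel is lifted or turned on edge (its underside centre over 12 mm above the table) (height (world z) of wheel_0 above 0.012 m).
It fails at once if the wheel is squeezed or hit hard (over 15 N from the fingers) (contact force between the fingers and wheel_0 above 15 N).
It fails at once if a second wheel comes out (x of any of wheel_1, wheel_2 in the frame of feeder above 0.015 m).
It fails at once if a wheel is taken out of the top of the magazine (height (world z) of wheel_2 above 0.042 m).
It fails at once if a bystander is pushed or tipped (distance of any of jar, screwdriver, rover from where it was at the start of the episode above 0.02 m or angle between any of jar, rover's own z axis and vertical above 0.3 rad).
It also fails if it takes over 45 s, if anything falls off the work surface, if the arm or the gripper's body presses on something with over 40 N, if the wrist force passes 120 N, or if a joint passes its speed limit or range.

## Working session

There is one attempt and no reset: what is moved stays moved. The work goes in short steps, Python scripts to look and compute and a shell command to move; the robot and the scene stay as the last step left them, time stands still between calls to the robot, and variables do not carry over. Pictures are saved under pics/ and viewed, and the job is handed in when it is done.

```bash
mkdir -p pics; ls; cat > h.py <<'E'
import numpy as np, cv2, json
from bench import get_obs, get_image
def save(n):
    d=get_image(n); return d
def rays(d,px):
    px=np.atleast_2d(np.asarray(px,float))
    u=(px[:,0]-d['cx'])/d['fx']; v=(px[:,1]-d['cy'])/d['fy']
    rd=np.hypot(u,v); r=rd.copy()
    for _ in range(30): r=rd/(1+d['k1']*r*r)
    s=np.where(rd>0,r/np.maximum(rd,1e-12),1)
    dc=np.stack([u*s,-v*s,-np.ones_like(u)],1)
    P=np.asarray(d['pose']); return P[:3,3],dc@P[:3,:3].T
def onplane(d,px,z):
    o,r=rays(d,px); t=(z-o[2])/r[:,2]; return o+r*t[:,None]
def proj(d,X):
    P=np.asarray(d['pose']); X=np.atleast_2d(X); c=(X-P[:3,3])@P[:3,:3]
    u=c[:,0]/-c[:,2]; v=-c[:,1]/-c[:,2]; k=1+d['k1']*(u*u+v*v)
    return np.stack([u*k*d['fx']+d['cx'],v*k*d['fy']+d['cy']],1)
E
python3 - <<'E'
from h import *
for n in("top","side"):
    d=get_image(n); cv2.imwrite(f'pics/{n}0.png',d['image'][:,:,::-1]); np.savez(f'{n}0.npz',**d)
    print(n,d['fx'],d['cx'],d['cy'],d['k1'],np.round(d['pose'],3).tolist())
print(get_obs())
E
```

```text
pics
top 498.0022897046746 257.0396643781639 191.48662808277285 -0.05663659040056222 [[0.01, 0.997, -0.081, 0.474], [-1.0, 0.01, -0.003, 0.057], [-0.002, 0.081, 0.997, 1.126], [0.0, 0.0, 0.0, 1.0]]
side 476.30032191822113 259.7869766398403 197.10141098800855 -0.09193441982164491 [[-0.985, 0.125, -0.117, 0.444], [-0.171, -0.71, 0.683, 0.754], [0.002, 0.693, 0.721, 0.805], [0.0, 0.0, 0.0, 1.0]]
{'clock': 0.1, 'qpos': array([ 1.16528896e+00,  9.17558879e-02,  1.23173306e+00,  5.10723297e-06,
        1.81980953e+00, -5.67161931e-02]), 'qd': array([ 0.00214603,  0.00043076, -0.00281254,  0.00067631,  0.00046961,
       -0.00037908]), 'joint_efforts': array([ 1.77449365e-03, -4.47860098e+01, -4.07568669e+01,  7.00086169e-02,
        2.84530217e-02, -1.37658803e-04]), 'tcp_pos': array([0.2049795 , 0.56366587, 0.24665479]), 'orientation': array([ 4.46816128e-04,  8.19072606e-01,  5.73689235e-01, -7.26517007e-04]), 'contact_force': array([-0.33555102,  0.53460166,  0.15305149]), 'torque': array([-0.02021319, -0.00855045, -0.01758154]), 'opening': 0.08737152068089449}
```

View pics/top0.png

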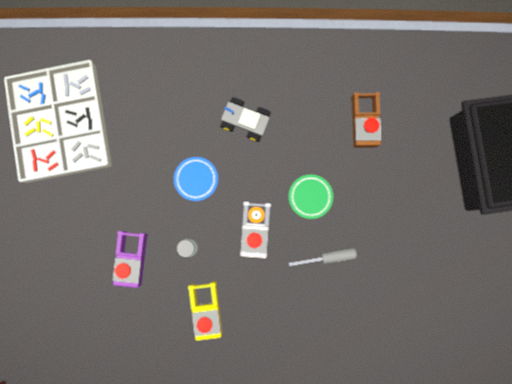

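View pics/side0.png

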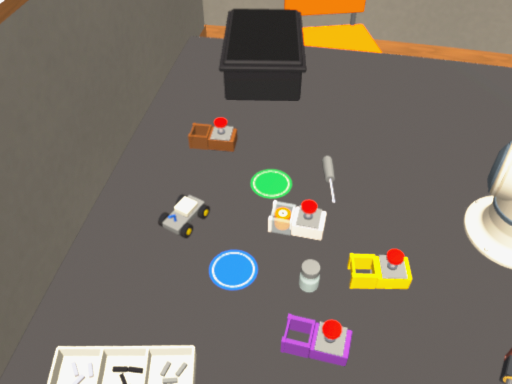

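The candidates in the top view are the white feeder (256,230), brown (368,120), purple (128,260) and yellow (205,312). The white one is meant: it holds the orange wheels. The green mat is at (311,197) and the blue one at (196,179). The rover is at (247,119), the jar at (187,248) and the screwdriver at (323,258). Next I'll measure and take an enlarged crop.

```bash
python3 - <<'E'
from h import *
L=lambda n:{k:(v if v.shape else v.item()) for k,v in np.load(n).items()}
for n,c in(("top",(256,225)),("side",(300,215))):
    im=L(n+'0.npz')['image']; x,y=c
    cv2.imwrite(f'pics/{n}0c.png',cv2.resize(im[y-50:y+50,x-65:x+65,::-1],None,fx=6,fy=6,interpolation=cv2.INTER_CUBIC))
def comp(d,lo,hi,near,rad=60):
    hsv=cv2.cvtColor(np.ascontiguousarray(d['image']),cv2.COLOR_RGB2HSV); m=cv2.inRange(hsv,lo,hi)
    k,lab,st,ce=cv2.connectedComponentsWithStats(m)
    c=[i for i in range(1,k) if np.hypot(*(ce[i]-near))<rad and st[i,4]>25]
    return [(ce[i].round(1),st[i]) for i in c],lab
G=((45,100,60),(85,255,255));R=((0,200,120),(6,255,255));O=((9,120,120),(24,255,255));B=((95,150,80),(125,255,255))
for n,gn,rn,on,bn in(("top",(311,197),(254,240),(257,215),(196,179)),("side",(271,183),(309,207),(283,214),(233,270))):
    d=L(n+'0.npz')
    for nm,(lo,hi),near,z in(("green",G,gn,0.0005),("blue",B,bn,.0005),("red",R,rn,.075),("orange",O,on,.036)):
        for ce,st in comp(d,lo,hi,near,15)[0]:
            x,y,w,h,a=st
            print(n,nm,ce,st,onplane(d,ce,z).round(4)[0])
        hsv=cv2.cvtColor(np.ascontiguousarray(d['image']),cv2.COLOR_RGB2HSV)
    if n=="top":
        pc,_=None,None
        # white block+posts of feeder
        m=cv2.inRange(hsv,(0,0,110),(179,60,255)); win=np.zeros_like(m); win[198:262,235:278]=255; m&=win
        c=max(cv2.findContours(m,0,2)[0],key=cv2.contourArea); print('feeder',cv2.minAreaRect(c),cv2.boxPoints(cv2.minAreaRect(c)).tolist())
        print(onplane(d,cv2.boxPoints(cv2.minAreaRect(c)),.04).round(4))
        for nm,p,z in(("rover near wheels",[[253,140],[226,131],[222,118],[270,112]],0.02),("jar",[[187,248]],.062),("sd",[[290,264],[356,254]],.015)):
            print(nm,onplane(d,p,z).round(3).tolist())
E
```

```text
top green [310.6 196.2] [289 174  44  45 323] [ 5.556e-01 -6.150e-02  5.000e-04]
top green [310.5 196.1] [294 180  34  34 910] [ 5.558e-01 -6.120e-02  5.000e-04]
top blue [197.1 178.2] [174 157  44  44 175] [5.939e-01 1.967e-01 5.000e-04]
top blue [195.3 178.3] [179 162  33  33 847] [5.937e-01 2.008e-01 5.000e-04]
top orange [255.9 214.6] [248 207  17  16 144] [0.5114 0.0619 0.036 ]
feeder ((251.9491424560547, 227.76329040527344), (36.98456954956055, 59.667545318603516), 3.814074993133545) [[231.5133056640625, 256.3008728027344], [235.48233032226562, 196.7655029296875], [272.3849792480469, 199.2257080078125], [268.41595458984375, 258.7610778808594]]
[[0.4203 0.1137 0.04  ]
 [0.5498 0.1069 0.04  ]
 [0.5452 0.0262 0.04  ]
 [0.4159 0.0337 0.04  ]]
rover near wheels [[0.679, 0.07, 0.02], [0.699, 0.131, 0.02], [0.729, 0.141, 0.02], [0.744, 0.033, 0.02]]
jar [[0.438, 0.208, 0.062]]
sd [[0.404, -0.015, 0.015], [0.427, -0.161, 0.015]]
side green [270.9 183.2] [250 169  42  30 830] [ 5.56e-01 -5.84e-02  5.00e-04]
side blue [233.  269.9] [209 250  49  40 296] [5.931e-01 2.051e-01 5.000e-04]
side blue [233.  269.2] [215 254  37  31 913] [5.935e-01 2.034e-01 5.000e-04]
side red [308.8 206. ] [302 200  15  13 156] [0.457  0.0703 0.075 ]
side orange [282.8 213.2] [275 207  16  13 109] [0.5112 0.0647 0.036 ]
```

```bash
python3 -c "
import cv2,numpy as np
a=cv2.imread('pics/top0c.png');b=cv2.imread('pics/side0c.png')
cv2.imwrite('pics/c0.png',cv2.resize(np.hstack([a,b]),(800,308)))"
```

```text
(no output)
```

View pics/top0c.png

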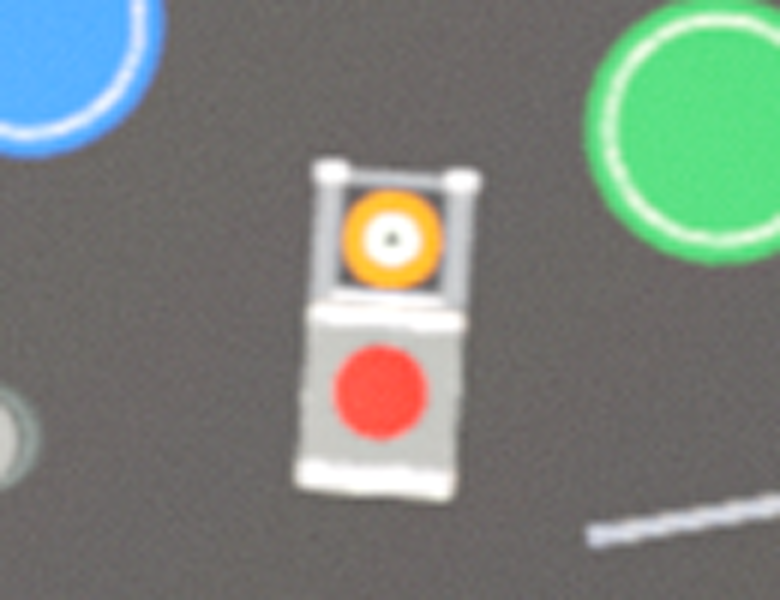

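The crop confirms it: a white feeder with an orange wheel in the magazine and a red cap at about pixel (254,240).

```bash
python3 - <<'E'
from h import *
L=lambda n:{k:(v if v.shape else v.item()) for k,v in np.load(n).items()}
from scipy.spatial.transform import Rotation
d=L('top0.npz')
hsv=cv2.cvtColor(np.ascontiguousarray(d['image']),cv2.COLOR_RGB2HSV)
m=cv2.inRange(hsv,(0,130,120),(8,255,255))|cv2.inRange(hsv,(172,130,120),(179,255,255))
k,lab,st,ce=cv2.connectedComponentsWithStats(m)
for i in range(1,k):
    if np.hypot(*(ce[i]-(254,240)))<15: print(ce[i],st[i],onplane(d,ce[i],.075).round(4))
E
python3 -m creep '[{"az":7},{"az":7},{"az":7},{"az":7},{"az":7},{"az":7},{"az":7},{"az":7},{"az":7},{"az":7},{"az":7},{"az":2}]' 10
```

```text
[253.98314607 239.96067416] [247 233  15  15 178] [[0.4567 0.0652 0.075 ]]invalid input at $[0]: expected keys tx, ty, tz, ax, ay, az, jaw
```

```bash
python3 -m creep '[{"tx":0,"ty":0,"tz":0,"ax":0,"ay":0,"az":7,"jaw":0},{"tx":0,"ty":0,"tz":0,"ax":0,"ay":0,"az":7,"jaw":1},{"tx":0,"ty":0,"tz":0,"ax":0,"ay":0,"az":7,"jaw":1},{"tx":0,"ty":0,"tz":0,"ax":0,"ay":0,"az":7,"jaw":1},{"tx":0,"ty":0,"tz":0,"ax":0,"ay":0,"az":7,"jaw":1},{"tx":0,"ty":0,"tz":0,"ax":0,"ay":0,"az":7,"jaw":1},{"tx":0,"ty":0,"tz":0,"ax":0,"ay":0,"az":7,"jaw":1},{"tx":0,"ty":0,"tz":0,"ax":0,"ay":0,"az":7,"jaw":1},{"tx":0,"ty":0,"tz":0,"ax":0,"ay":0,"az":7,"jaw":1},{"tx":0,"ty":0,"tz":0,"ax":0,"ay":0,"az":7,"jaw":1},{"tx":0,"ty":0,"tz":0,"ax":0,"ay":0,"az":7,"jaw":1},{"tx":0,"ty":0,"tz":0,"ax":0,"ay":0,"az":2,"jaw":1}]' 10
cat > rel.py <<'E'
import sys
from h import *
from scipy.spatial.transform import Rotation
def rel(t):
    o=get_obs(); q=o['orientation']; Rm=Rotation.from_quat([q[1],q[2],q[3],q[0]])
    print('t',round(o['clock'],2),'tcp',o['tcp_pos'].round(4),'yaw',np.degrees(np.arctan2(*Rm.as_matrix()[[1,0],0])).round(2),'z',Rm.as_matrix()[:,2].round(3),'rel cm',(100*Rm.inv().apply(np.array(t)-o['tcp_pos'])).round(2),'F',o['contact_force'].round(2),'op',round(o['opening'],4),'q',o['qpos'].round(2))
if __name__=='__main__': rel([float(x) for x in sys.argv[1:4]])
E
python3 rel.py .4567 .067 .130
```

```text
clock: 1.1
tcp_pos: [0.205, 0.5637, 0.247]
orientation: [0.001, 0.997, -0.082, -0.0]
contact_force: [0.7, -0.4, 0.3]
opening: 0.0112
t 1.1 tcp [0.205  0.5637 0.247 ] yaw -9.35 z [-0.    -0.001 -1.   ] rel cm [32.91 44.91 11.74] F [ 0.73 -0.36  0.27] op 0.0112 q [ 1.17  0.09  1.23 -0.    1.82  1.33]
```

```bash
python3 -m creep '[{"tx":1.8,"ty":2.5,"tz":0,"ax":0,"ay":0,"az":0,"jaw":1},{"tx":1.8,"ty":2.5,"tz":0,"ax":0,"ay":0,"az":0,"jaw":1},{"tx":1.8,"ty":2.5,"tz":0,"ax":0,"ay":0,"az":0,"jaw":1},{"tx":1.8,"ty":2.5,"tz":0,"ax":0,"ay":0,"az":0,"jaw":1},{"tx":1.8,"ty":2.5,"tz":0,"ax":0,"ay":0,"az":0,"jaw":1},{"tx":1.8,"ty":2.5,"tz":0,"ax":0,"ay":0,"az":0,"jaw":1},{"tx":1.8,"ty":2.5,"tz":0,"ax":0,"ay":0,"az":0,"jaw":1},{"tx":1.8,"ty":2.5,"tz":0,"ax":0,"ay":0,"az":0,"jaw":1},{"tx":1.8,"ty":2.5,"tz":0,"ax":0,"ay":0,"az":0,"jaw":1},{"tx":1.8,"ty":2.5,"tz":0,"ax":0,"ay":0,"az":0,"jaw":1},{"tx":1.8,"ty":2.5,"tz":0,"ax":0,"ay":0,"az":0,"jaw":1},{"tx":0,"ty":0,"tz":0,"ax":0,"ay":0,"az":0,"jaw":1}]'
python3 rel.py .4567 .067 .130
```

```text
clock: 2.1
tcp_pos: [0.3594, 0.2576, 0.2474]
orientation: [0.001, 0.997, -0.081, 0.0]
contact_force: [-0.4, 0.4, -0.7]
opening: 0.0004
t 2.1 tcp [0.3594 0.2576 0.2474] yaw -9.28 z [ 0.001 -0.002 -1.   ] rel cm [12.66 17.22 11.79] F [-0.37  0.41 -0.7 ] op 0.0004 q [ 0.55 -0.33  1.62 -0.    1.85  0.71]
```

```bash
python3 -m creep '[{"tx":1.8,"ty":2.5,"tz":0,"ax":0,"ay":0,"az":0,"jaw":1},{"tx":1.8,"ty":2.5,"tz":0,"ax":0,"ay":0,"az":0,"jaw":1},{"tx":1.8,"ty":2.5,"tz":0,"ax":0,"ay":0,"az":0,"jaw":1},{"tx":1.8,"ty":2.5,"tz":0,"ax":0,"ay":0,"az":0,"jaw":1},{"tx":1.8,"ty":2.5,"tz":0,"ax":0,"ay":0,"az":0,"jaw":1},{"tx":1.8,"ty":2.5,"tz":0,"ax":0,"ay":0,"az":0,"jaw":1},{"tx":1.8,"ty":2.2,"tz":0,"ax":0,"ay":0,"az":0,"jaw":1},{"tx":0,"ty":0,"tz":2,"ax":0,"ay":0,"az":0,"jaw":1},{"tx":0,"ty":0,"tz":2,"ax":0,"ay":0,"az":0,"jaw":1},{"tx":0,"ty":0,"tz":2,"ax":0,"ay":0,"az":0,"jaw":1},{"tx":0,"ty":0,"tz":2,"ax":0,"ay":0,"az":0,"jaw":1},{"tx":0,"ty":0,"tz":0,"ax":0,"ay":0,"az":0,"jaw":1}]'
python3 rel.py .4567 .067 .076
python3 - <<'E'
from h import *
d=get_image('side'); cv2.imwrite('pics/s1.png',d['image'][:,:,::-1])
E
```

```text
clock: 3.1
tcp_pos: [0.4534, 0.0721, 0.1627]
orientation: [0.0, 0.997, -0.078, -0.004]
contact_force: [0.6, -0.6, -0.1]
opening: 0.0004
t 3.1 tcp [0.4534 0.0721 0.1627] yaw -8.98 z [-0.008 -0.    -1.   ] rel cm [0.48 0.44 8.67] F [ 0.64 -0.58 -0.08] op 0.0004 q [ 0.08 -0.29  1.74  0.    1.7   0.24]
```

View pics/s1.png

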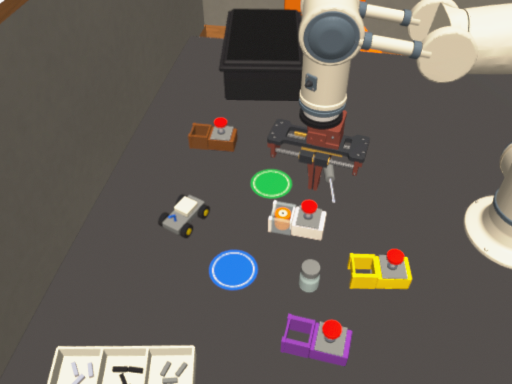

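The gripper is closed, with its fingertips at (315,185), just above the cap. I'll fine-align and lower it to just above contact.

```bash
python3 -m creep '[{"tx":0.4,"ty":0.4,"tz":1,"ax":0,"ay":0,"az":0,"jaw":1},{"tx":0,"ty":0,"tz":1,"ax":0,"ay":0,"az":0,"jaw":1},{"tx":0,"ty":0,"tz":1,"ax":0,"ay":0,"az":0,"jaw":1},{"tx":0,"ty":0,"tz":1,"ax":0,"ay":0,"az":0,"jaw":1},{"tx":0,"ty":0,"tz":1,"ax":0,"ay":0,"az":0,"jaw":1},{"tx":0,"ty":0,"tz":0,"ax":0,"ay":0,"az":0,"jaw":1},{"tx":0,"ty":0,"tz":0,"ax":0,"ay":0,"az":0,"jaw":1},{"tx":0,"ty":0,"tz":0,"ax":0,"ay":0,"az":0,"jaw":1}]'
python3 rel.py .4567 .067 .076
python3 - <<'E'
from h import *
a=[]
for n,c in(("top",(256,225)),("side",(300,190))):
    im=get_image(n)['image']; x,y=c
    a.append(cv2.resize(im[y-50:y+50,x-65:x+65,::-1],(400,308),interpolation=cv2.INTER_CUBIC))
cv2.imwrite('pics/a2.png',np.hstack(a))
E
```

```text
clock: 3.82
tcp_pos: [0.4587, 0.0672, 0.1179]
orientation: [-0.0, 0.997, -0.078, 0.0]
contact_force: [0.3, -0.1, 0.1]
opening: 0.0004
t 3.82 tcp [0.4587 0.0672 0.1179] yaw -8.98 z [ 0.  0. -1.] rel cm [-0.2   0.06  4.19] F [ 0.35 -0.05  0.12] op 0.0004 q [ 0.07 -0.27  1.8  -0.    1.61  0.23]
```

View pics/a2.png

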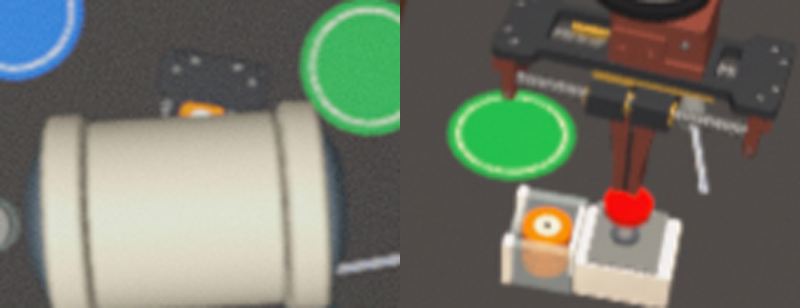

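The fingertips stand centred over the cap in the side view. Now I'll press slowly.

```bash
python3 -m creep '[{"tx":-0.1,"ty":0,"tz":0.5,"ax":0,"ay":0,"az":0,"jaw":1},{"tx":0,"ty":0,"tz":0.5,"ax":0,"ay":0,"az":0,"jaw":1},{"tx":0,"ty":0,"tz":0.5,"ax":0,"ay":0,"az":0,"jaw":1},{"tx":0,"ty":0,"tz":0.2,"ax":0,"ay":0,"az":0,"jaw":1},{"tx":0,"ty":0,"tz":0.2,"ax":0,"ay":0,"az":0,"jaw":1},{"tx":0,"ty":0,"tz":0.2,"ax":0,"ay":0,"az":0,"jaw":1},{"tx":0,"ty":0,"tz":0.2,"ax":0,"ay":0,"az":0,"jaw":1},{"tx":0,"ty":0,"tz":0.15,"ax":0,"ay":0,"az":0,"jaw":1},{"tx":0,"ty":0,"tz":0.15,"ax":0,"ay":0,"az":0,"jaw":1},{"tx":0,"ty":0,"tz":0.15,"ax":0,"ay":0,"az":0,"jaw":1},{"tx":0,"ty":0,"tz":0.15,"ax":0,"ay":0,"az":0,"jaw":1},{"tx":0,"ty":0,"tz":0.15,"ax":0,"ay":0,"az":0,"jaw":1}]'
python3 rel.py .4567 .067 .076
```

```text
clock: 4.92
tcp_pos: [0.4575, 0.0674, 0.0873]
orientation: [0.0, 0.997, -0.078, -0.0]
contact_force: [-3.8, -0.5, 4.7]
opening: 0.0001
t 4.92 tcp [0.4575 0.0674 0.0873] yaw -8.98 z [-0.  0. -1.] rel cm [-0.08  0.05  1.13] F [-3.76 -0.52  4.69] op 0.0001 q [ 0.07 -0.26  1.85  0.    1.56  0.23]
```

```bash
python3 -m creep '[{"tx":0,"ty":0,"tz":0.15,"ax":0,"ay":0,"az":0,"jaw":1},{"tx":0,"ty":0,"tz":0.15,"ax":0,"ay":0,"az":0,"jaw":1},{"tx":0,"ty":0,"tz":0.15,"ax":0,"ay":0,"az":0,"jaw":1},{"tx":0,"ty":0,"tz":0.15,"ax":0,"ay":0,"az":0,"jaw":1},{"tx":0,"ty":0,"tz":0.15,"ax":0,"ay":0,"az":0,"jaw":1},{"tx":0,"ty":0,"tz":0.15,"ax":0,"ay":0,"az":0,"jaw":1},{"tx":0,"ty":0,"tz":0.1,"ax":0,"ay":0,"az":0,"jaw":1},{"tx":0,"ty":0,"tz":0,"ax":0,"ay":0,"az":0,"jaw":1},{"tx":0,"ty":0,"tz":0,"ax":0,"ay":0,"az":0,"jaw":1}]'
python3 rel.py .4567 .067 .076
python3 - <<'E'
from h import *
a=[]
for n,c in(("top",(256,205)),("side",(300,200))):
    im=get_image(n)['image']; x,y=c
    a.append(cv2.resize(im[y-50:y+50,x-65:x+65,::-1],(400,308),interpolation=cv2.INTER_CUBIC))
cv2.imwrite('pics/a3.png',np.hstack(a))
E
```

```text
clock: 5.67
tcp_pos: [0.4575, 0.0674, 0.0771]
orientation: [-0.0, 0.997, -0.078, -0.0]
contact_force: [-4.2, 0.0, 5.7]
opening: 0.0005
t 5.67 tcp [0.4575 0.0674 0.0771] yaw -8.98 z [-0.  0. -1.] rel cm [-0.08  0.05  0.11] F [-4.19  0.01  5.72] op 0.0005 q [ 0.07 -0.25  1.86  0.    1.54  0.23]
```

View pics/a3.png

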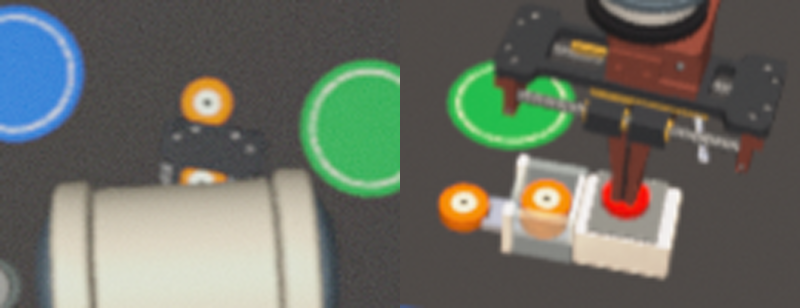

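The wheel is out (top crop (207,100)), but there's no hard-stop force yet. I'll go a little deeper.

```bash
python3 -m creep '[{"tx":0,"ty":0,"tz":0.1,"ax":0,"ay":0,"az":0,"jaw":1},{"tx":0,"ty":0,"tz":0.1,"ax":0,"ay":0,"az":0,"jaw":1},{"tx":0,"ty":0,"tz":0,"ax":0,"ay":0,"az":0,"jaw":1},{"tx":0,"ty":0,"tz":0,"ax":0,"ay":0,"az":0,"jaw":1}]'
python3 rel.py .4567 .067 .076
```

```text
clock: 6.1
tcp_pos: [0.4577, 0.0674, 0.0762]
orientation: [-0.0, 0.997, -0.078, 0.0]
contact_force: [-6.1, 0.3, 11.1]
opening: 0.0004
t 6.1 tcp [0.4577 0.0674 0.0762] yaw -8.98 z [ 0.  0. -1.] rel cm [-0.09  0.05  0.02] F [-6.11  0.26 11.11] op 0.0004 q [ 0.07 -0.25  1.86 -0.    1.53  0.23]
```

The force rose to 11 N, so the plunger is on the hard stop. I'll raise the gripper gently.

```bash
python3 -m creep '[{"tx":0,"ty":0,"tz":-0.3,"ax":0,"ay":0,"az":0,"jaw":1},{"tx":0,"ty":0,"tz":-0.4,"ax":0,"ay":0,"az":0,"jaw":1},{"tx":0,"ty":0,"tz":-0.4,"ax":0,"ay":0,"az":0,"jaw":1},{"tx":0,"ty":0,"tz":-0.4,"ax":0,"ay":0,"az":0,"jaw":1},{"tx":0,"ty":0,"tz":-0.4,"ax":0,"ay":0,"az":0,"jaw":1},{"tx":0,"ty":0,"tz":-0.4,"ax":0,"ay":0,"az":0,"jaw":1},{"tx":0,"ty":0,"tz":-0.4,"ax":0,"ay":0,"az":0,"jaw":1},{"tx":0,"ty":0,"tz":-1,"ax":0,"ay":0,"az":0,"jaw":1},{"tx":0,"ty":0,"tz":-2,"ax":0,"ay":0,"az":0,"jaw":1},{"tx":0,"ty":0,"tz":-2,"ax":0,"ay":0,"az":0,"jaw":1},{"tx":0,"ty":0,"tz":0,"ax":0,"ay":0,"az":0,"jaw":1},{"tx":0,"ty":0,"tz":0,"ax":0,"ay":0,"az":0,"jaw":1}]'
python3 - <<'E'
from h import *
a=[]
for n,c in(("top",(256,205)),("side",(300,200))):
    d=get_image(n); im=d['image']; x,y=c
    hsv=cv2.cvtColor(np.ascontiguousarray(im),cv2.COLOR_RGB2HSV); m=cv2.inRange(hsv,(9,120,120),(24,255,255))
    k,lab,st,ce=cv2.connectedComponentsWithStats(m)
    for i in range(1,k):
        if st[i,4]>40 and np.hypot(*(ce[i]-c))<70: print(n,ce[i].round(1),st[i],onplane(d,ce[i],.012).round(4),onplane(d,ce[i],.007).round(4))
    a.append(cv2.resize(im[y-50:y+50,x-65:x+65,::-1],(400,308),interpolation=cv2.INTER_CUBIC))
cv2.imwrite('pics/a4.png',np.hstack(a))
E
python3 rel.py .574 .059 .03
```

```text
clock: 7.1
tcp_pos: [0.4584, 0.0674, 0.1536]
orientation: [-0.0, 0.997, -0.078, 0.002]
contact_force: [-0.5, 0.2, -0.5]
opening: 0.0003
top [258.2 184.8] [250 179  17  14 118] [[0.5793 0.0576 0.012 ]] [[0.5798 0.0576 0.007 ]]
top [255.3 209.9] [249 208  14   5  53] [[0.5227 0.0635 0.012 ]] [[0.5229 0.0636 0.007 ]]
side [298.  135.9] [292 134  13   5  46] [[ 0.5114 -0.2354  0.012 ]] [[ 0.5118 -0.2416  0.007 ]]
side [316.6 153.7] [299 149  41  11  88] [[ 0.4565 -0.1725  0.012 ]] [[ 0.4566 -0.1783  0.007 ]]
side [254.4 217.1] [246 209  18  17 189] [[0.5738 0.0655 0.012 ]] [[0.5746 0.0612 0.007 ]]
side [283.  214.2] [275 211  16   9  70] [[0.5125 0.0462 0.012 ]] [[0.5129 0.0417 0.007 ]]
side [282.4 224.7] [277 221  12   8  66] [[0.5095 0.0768 0.012 ]] [[0.5099 0.0726 0.007 ]]
t 7.2 tcp [0.4574 0.0673 0.1512] yaw -8.99 z [-0.001 -0.    -1.   ] rel cm [11.66 -1.01 12.11] F [-0.37  0.13 -0.04] op 0.0004 q [ 0.07 -0.28  1.75 -0.    1.67  0.23]
```

View pics/a4.png

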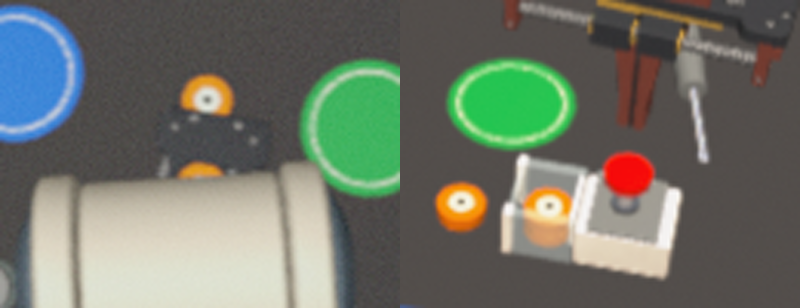

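The plunger is back up. The wheel sits at about (0.574, 0.059), with two wheels left in the magazine and the tongue withdrawn. I'll move to the far side of the wheel with the jaws opened to about 18 mm as a cradle.

```bash
python3 -m creep '[{"tx":1.9,"ty":-0.9,"tz":0,"ax":0,"ay":0,"az":0,"jaw":0.59},{"tx":1.9,"ty":-0.9,"tz":0,"ax":0,"ay":0,"az":0,"jaw":0.59},{"tx":2,"ty":-0.9,"tz":0,"ax":0,"ay":0,"az":0,"jaw":0.59},{"tx":2,"ty":-0.9,"tz":0,"ax":0,"ay":0,"az":0,"jaw":0.59},{"tx":2,"ty":-0.9,"tz":0,"ax":0,"ay":0,"az":0,"jaw":0.59},{"tx":1.9,"ty":-1,"tz":0,"ax":0,"ay":0,"az":0,"jaw":0.59},{"tx":0,"ty":0,"tz":2,"ax":0,"ay":0,"az":0,"jaw":0.59},{"tx":0,"ty":0,"tz":2,"ax":0,"ay":0,"az":0,"jaw":0.59},{"tx":0,"ty":0,"tz":2,"ax":0,"ay":0,"az":0,"jaw":0.59},{"tx":0,"ty":0,"tz":0,"ax":0,"ay":0,"az":0,"jaw":0.59},{"tx":0,"ty":0,"tz":0,"ax":0,"ay":0,"az":0,"jaw":0.59}]'
python3 rel.py .581 .1035 .029
python3 - <<'E'
from h import *
d=get_image('side'); im=d['image']; x,y=265,215
cv2.imwrite('pics/a5.png',cv2.resize(im[y-70:y+70,x-95:x+95,::-1],None,fx=4,fy=4,interpolation=cv2.INTER_CUBIC))
E
```

```text
clock: 8.12
tcp_pos: [0.5803, 0.1032, 0.0895]
orientation: [0.001, 0.997, -0.078, -0.003]
contact_force: [0.3, -0.6, 0.4]
opening: 0.0182
t 8.12 tcp [0.5803 0.1032 0.0895] yaw -8.98 z [-0.005 -0.001 -1.   ] rel cm [ 0.1  -0.05  6.05] F [ 0.28 -0.61  0.38] op 0.0182 q [ 0.12  0.09  1.51 -0.    1.54  0.28]
```

View pics/a5.png

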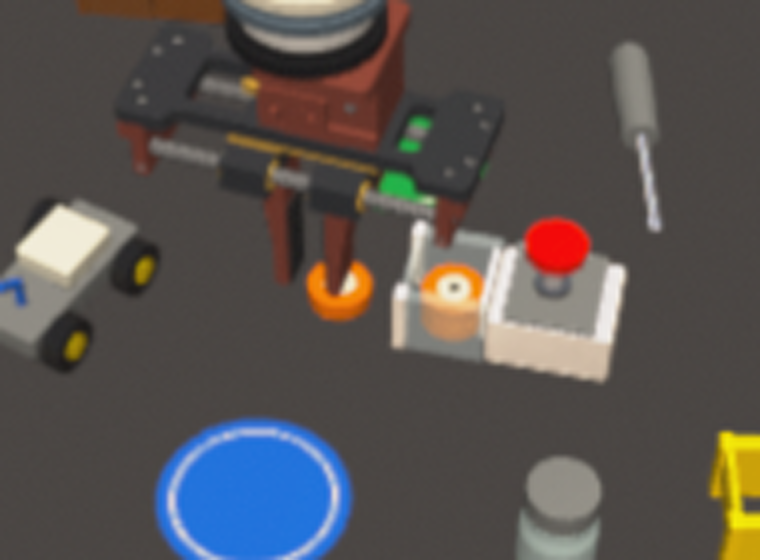

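The fingers stand on the +y side of the wheel, spread to straddle its centre line, and the body clears the feeder and rover. Next I'll lower.

```bash
python3 -m creep '[{"tx":0,"ty":0,"tz":1.5,"ax":0,"ay":0,"az":0,"jaw":0.59},{"tx":0,"ty":0,"tz":1.5,"ax":0,"ay":0,"az":0,"jaw":0.59},{"tx":0,"ty":0,"tz":1.5,"ax":0,"ay":0,"az":0,"jaw":0.59},{"tx":0,"ty":0,"tz":1,"ax":0,"ay":0,"az":0,"jaw":0.59},{"tx":0,"ty":0,"tz":0.2,"ax":0,"ay":0,"az":0,"jaw":0.59},{"tx":0,"ty":0,"tz":0,"ax":0,"ay":0,"az":0,"jaw":0.59},{"tx":0,"ty":0,"tz":0,"ax":0,"ay":0,"az":0,"jaw":0.59}]'
python3 rel.py .581 .1035 .030
python3 - <<'E'
from h import *
a=[]
for n,c in(("top",(256,195)),("side",(265,215))):
    im=get_image(n)['image']; x,y=c
    a.append(cv2.resize(im[y-50:y+50,x-65:x+65,::-1],(400,308),interpolation=cv2.INTER_CUBIC))
cv2.imwrite('pics/a6.png',np.hstack(a))
E
```

```text
clock: 8.75
tcp_pos: [0.5824, 0.1035, 0.0365]
orientation: [-0.0, 0.997, -0.078, 0.001]
contact_force: [0.1, 0.1, 0.3]
opening: 0.018
t 8.75 tcp [0.5824 0.1035 0.0365] yaw -8.99 z [ 0.002  0.    -1.   ] rel cm [-0.14  0.02  0.65] F [0.05 0.06 0.29] op 0.018 q [ 0.12  0.13  1.57 -0.    1.44  0.28]
```

View pics/a6.png

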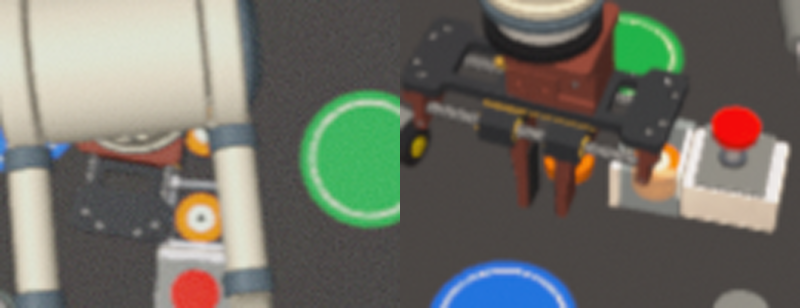

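```bash
python3 -m creep '[{"tx":0,"ty":0,"tz":0.3,"ax":0,"ay":0,"az":0,"jaw":0.59},{"tx":-0.1,"ty":0,"tz":0.3,"ax":0,"ay":0,"az":0,"jaw":0.59},{"tx":0,"ty":0.3,"tz":0,"ax":0,"ay":0,"az":0,"jaw":0.59},{"tx":0,"ty":0.4,"tz":0,"ax":0,"ay":0,"az":0,"jaw":0.59},{"tx":0,"ty":0.3,"tz":0,"ax":0,"ay":0,"az":0,"jaw":0.59},{"tx":0,"ty":0.3,"tz":0,"ax":0,"ay":0,"az":0,"jaw":0.59},{"tx":0,"ty":0.3,"tz":0,"ax":0,"ay":0,"az":0,"jaw":0.59},{"tx":0,"ty":0.3,"tz":0,"ax":0,"ay":0,"az":0,"jaw":0.59},{"tx":0,"ty":0.3,"tz":0,"ax":0,"ay":0,"az":0,"jaw":0.59},{"tx":0,"ty":0.3,"tz":0,"ax":0,"ay":0,"az":0,"jaw":0.59},{"tx":0,"ty":0.3,"tz":0,"ax":0,"ay":0,"az":0,"jaw":0.59},{"tx":0,"ty":0.2,"tz":0,"ax":0,"ay":0,"az":0,"jaw":0.59}]'
python3 rel.py .5597 -.0347 .030
python3 - <<'E'
from h import *
a=[]
for n,c in(("top",(256,195)),("side",(265,215))):
    im=get_image(n)['image']; x,y=c
    a.append(cv2.resize(im[y-50:y+50,x-65:x+65,::-1],(400,308),interpolation=cv2.INTER_CUBIC))
cv2.imwrite('pics/a7.png',np.hstack(a))
E
```

```text
clock: 9.85
tcp_pos: [0.576, 0.0736, 0.0291]
orientation: [0.0, 0.997, -0.078, -0.0]
contact_force: [-0.1, 0.1, -0.4]
opening: 0.0177
t 9.85 tcp [0.576  0.0736 0.0291] yaw -8.99 z [-0. -0. -1.] rel cm [ 0.08 10.95 -0.09] F [-0.12  0.14 -0.39] op 0.0177 q [ 0.07  0.11  1.6  -0.    1.43  0.23]
```

View pics/a7.png

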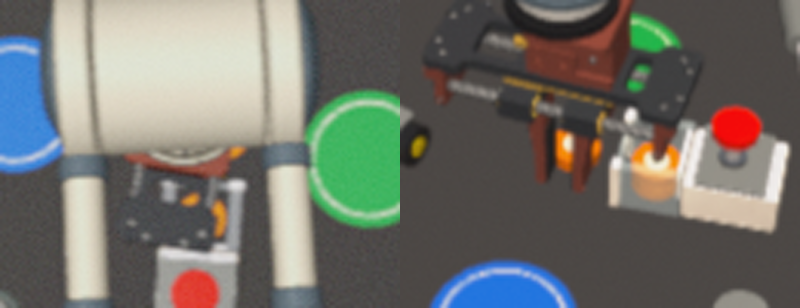

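The wheel shows through the gap between the two fingers, centred, with no force. I'll continue at about 60 mm/s.

```bash
python3 -m creep '[{"tx":0,"ty":0.3,"tz":0,"ax":0,"ay":0,"az":0,"jaw":0.59},{"tx":0,"ty":0.4,"tz":0,"ax":0,"ay":0,"az":0,"jaw":0.59},{"tx":0,"ty":0.5,"tz":0,"ax":0,"ay":0,"az":0,"jaw":0.59},{"tx":0,"ty":0.5,"tz":0,"ax":0,"ay":0,"az":0,"jaw":0.59},{"tx":0,"ty":0.5,"tz":0,"ax":0,"ay":0,"az":0,"jaw":0.59},{"tx":0,"ty":0.5,"tz":0,"ax":0,"ay":0,"az":0,"jaw":0.59},{"tx":0,"ty":0.5,"tz":0,"ax":0,"ay":0,"az":0,"jaw":0.59},{"tx":0,"ty":0.5,"tz":0,"ax":0,"ay":0,"az":0,"jaw":0.59},{"tx":0,"ty":0.5,"tz":0,"ax":0,"ay":0,"az":0,"jaw":0.59},{"tx":0,"ty":0.5,"tz":0,"ax":0,"ay":0,"az":0,"jaw":0.59},{"tx":0,"ty":0.4,"tz":0,"ax":0,"ay":0,"az":0,"jaw":0.59},{"tx":0,"ty":0.2,"tz":0,"ax":0,"ay":0,"az":0,"jaw":0.59}]'
python3 rel.py .5597 -.0347 .030
python3 - <<'E'
from h import *
a=[]
for n,c in(("top",(275,195)),("side",(265,190))):
    im=get_image(n)['image']; x,y=c
    a.append(cv2.resize(im[y-50:y+50,x-65:x+65,::-1],(400,308),interpolation=cv2.INTER_CUBIC))
cv2.imwrite('pics/a8.png',np.hstack(a))
E
```

```text
clock: 10.95
tcp_pos: [0.5677, 0.0209, 0.0291]
orientation: [0.0, 0.997, -0.079, 0.0]
contact_force: [0.2, -0.2, 0.4]
opening: 0.0177
t 10.95 tcp [0.5677 0.0209 0.0291] yaw -9.01 z [ 0. -0. -1.] rel cm [ 0.08  5.62 -0.08] F [ 0.22 -0.21  0.36] op 0.0177 q [-0.02  0.08  1.64 -0.    1.43  0.13]
```

View pics/a8.png

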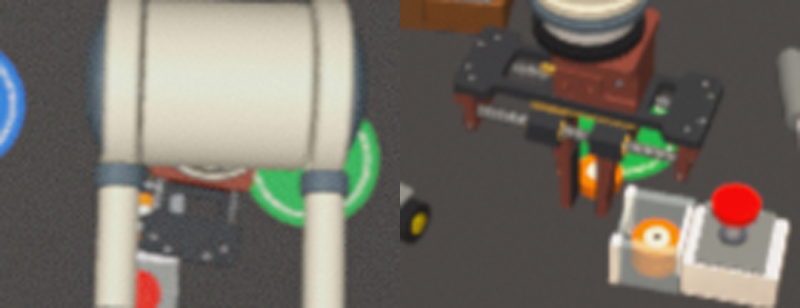

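The wheel is still cradled and entering the mat's edge. Now the last 5.5 cm.

```bash
python3 -m creep '[{"tx":0,"ty":0.4,"tz":0,"ax":0,"ay":0,"az":0,"jaw":0.59},{"tx":0,"ty":0.5,"tz":0,"ax":0,"ay":0,"az":0,"jaw":0.59},{"tx":0,"ty":0.6,"tz":0,"ax":0,"ay":0,"az":0,"jaw":0.59},{"tx":0,"ty":0.6,"tz":0,"ax":0,"ay":0,"az":0,"jaw":0.59},{"tx":0,"ty":0.6,"tz":0,"ax":0,"ay":0,"az":0,"jaw":0.59},{"tx":0,"ty":0.6,"tz":0,"ax":0,"ay":0,"az":0,"jaw":0.59},{"tx":0,"ty":0.6,"tz":0,"ax":0,"ay":0,"az":0,"jaw":0.59},{"tx":0,"ty":0.6,"tz":0,"ax":0,"ay":0,"az":0,"jaw":0.59},{"tx":0,"ty":0.5,"tz":0,"ax":0,"ay":0,"az":0,"jaw":0.59},{"tx":0,"ty":0.3,"tz":0,"ax":0,"ay":0,"az":0,"jaw":0.59},{"tx":0,"ty":0.2,"tz":0,"ax":0,"ay":0,"az":0,"jaw":0.59},{"tx":0,"ty":0,"tz":0,"ax":0,"ay":0,"az":0,"jaw":0.59}]'
python3 rel.py .5597 -.0347 .030
python3 - <<'E'
from h import *
a=[]
for n,c in(("top",(275,195)),("side",(265,190))):
    im=get_image(n)['image']; x,y=c
    a.append(cv2.resize(im[y-50:y+50,x-65:x+65,::-1],(400,308),interpolation=cv2.INTER_CUBIC))
cv2.imwrite('pics/a9.png',np.hstack(a))
E
```

```text
clock: 12.05
tcp_pos: [0.5592, -0.0332, 0.0291]
orientation: [0.0, 0.997, -0.079, -0.0]
contact_force: [-0.3, 0.7, -0.2]
opening: 0.0177
t 12.05 tcp [ 0.5592 -0.0332  0.0291] yaw -9.01 z [-0. -0. -1.] rel cm [ 0.08  0.14 -0.09] F [-0.27  0.75 -0.25] op 0.0177 q [-0.12  0.05  1.66 -0.    1.43  0.04]
```

View pics/a9.png

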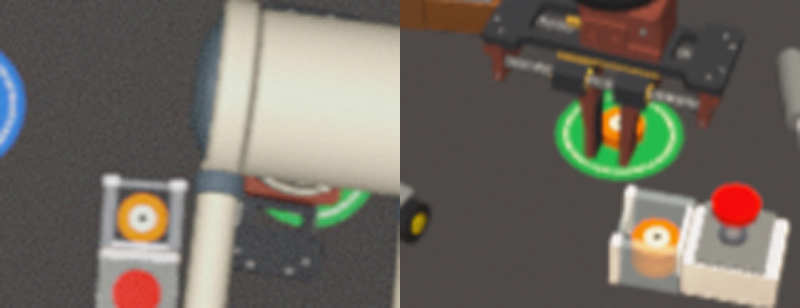

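The wheel is within the mat. I'll back off, rise and clear the view.

```bash
python3 -m creep '[{"tx":0,"ty":-0.5,"tz":0,"ax":0,"ay":0,"az":0,"jaw":0.59},{"tx":0,"ty":-1,"tz":0,"ax":0,"ay":0,"az":0,"jaw":0.59},{"tx":0,"ty":-1,"tz":0,"ax":0,"ay":0,"az":0,"jaw":0.59},{"tx":0,"ty":0,"tz":-2,"ax":0,"ay":0,"az":0,"jaw":0.59},{"tx":0,"ty":0,"tz":-3,"ax":0,"ay":0,"az":0,"jaw":0.59},{"tx":0,"ty":0,"tz":-3,"ax":0,"ay":0,"az":0,"jaw":0.59},{"tx":0,"ty":0,"tz":-3,"ax":0,"ay":0,"az":0,"jaw":0.59},{"tx":0,"ty":0,"tz":-3,"ax":0,"ay":0,"az":0,"jaw":0.59},{"tx":0,"ty":0,"tz":-3,"ax":0,"ay":0,"az":0,"jaw":0.59},{"tx":0,"ty":0,"tz":-3,"ax":0,"ay":0,"az":0,"jaw":0.59},{"tx":0,"ty":0,"tz":0,"ax":0,"ay":0,"az":0,"jaw":0.59},{"tx":0,"ty":0,"tz":0,"ax":0,"ay":0,"az":0,"jaw":0.59}]'
python3 -m creep '[{"tx":0,"ty":-2,"tz":0,"ax":0,"ay":0,"az":0,"jaw":0.59},{"tx":0,"ty":-3,"tz":0,"ax":0,"ay":0,"az":0,"jaw":0.59},{"tx":0,"ty":-3,"tz":0,"ax":0,"ay":0,"az":0,"jaw":0.59},{"tx":0,"ty":-3,"tz":0,"ax":0,"ay":0,"az":0,"jaw":0.59},{"tx":0,"ty":-3,"tz":0,"ax":0,"ay":0,"az":0,"jaw":0.59},{"tx":0,"ty":-3,"tz":0,"ax":0,"ay":0,"az":0,"jaw":0.59},{"tx":0,"ty":-3,"tz":0,"ax":0,"ay":0,"az":0,"jaw":0.59},{"tx":0,"ty":-3,"tz":0,"ax":0,"ay":0,"az":0,"jaw":0.59},{"tx":0,"ty":-3,"tz":0,"ax":0,"ay":0,"az":0,"jaw":0.59},{"tx":0,"ty":-2,"tz":0,"ax":0,"ay":0,"az":0,"jaw":0.59},{"tx":0,"ty":0,"tz":0,"ax":0,"ay":0,"az":0,"jaw":0.59},{"tx":0,"ty":0,"tz":0,"ax":0,"ay":0,"az":0,"jaw":0.59}]'
python3 - <<'E'
from h import *
a=[]
for n in("top","side"):
    d=get_image(n); im=d['image']; c=proj(d,[.5557,-.06,0])[0]
    hsv=cv2.cvtColor(np.ascontiguousarray(im),cv2.COLOR_RGB2HSV); m=cv2.inRange(hsv,(9,120,120),(24,255,255))
    k,lab,st,ce=cv2.connectedComponentsWithStats(m)
    for i in range(1,k):
        if st[i,4]>40 and np.hypot(*(ce[i]-c))<90: print(n,ce[i].round(1),st[i],onplane(d,ce[i],.009).round(4))
    a.append(cv2.resize(im[:,:,::-1],(400,300)))
    cv2.imwrite(f'pics/{n}9.png',im[:,:,::-1])
E
```

```text
clock: 13.15
tcp_pos: [0.5641, -0.0069, 0.2317]
orientation: [-0.0, 0.997, -0.078, 0.002]
contact_force: [0.8, -0.4, -0.3]
opening: 0.0181
clock: 14.15
tcp_pos: [0.606, 0.2698, 0.2265]
orientation: [0.001, 0.997, -0.077, -0.002]
contact_force: [-0.1, 0.0, 0.2]
opening: 0.0184
top [368.1 142.5] [356 141  25   4  95] [[ 0.6787 -0.1915  0.009 ]]
top [310.7 196.7] [303 189  16  16 132] [[ 0.5539 -0.0607  0.009 ]]
top [255.9 215. ] [248 207  17  16 150] [[0.5114 0.0621 0.009 ]]
side [273.7 182.2] [268 175  11  14  85] [[ 0.5487 -0.0544  0.009 ]]
side [283.1 214.5] [275 211  16  10  76] [[0.5124 0.0444 0.009 ]]
side [282.4 224.5] [277 221  12   8  72] [[0.5098 0.0738 0.009 ]]
```

View pics/top9.png

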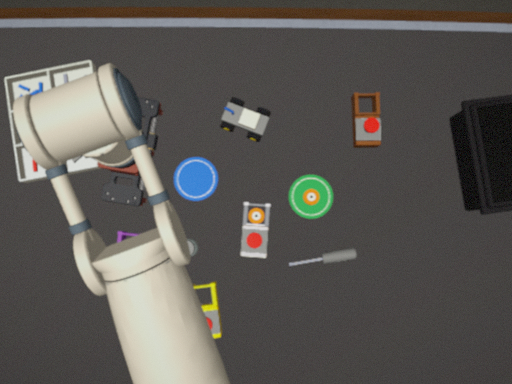

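View pics/side9.png

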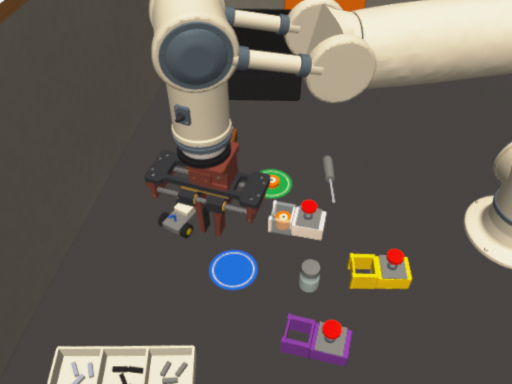

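The wheel at top pixel (311,197) lies concentric with the green mat. The plunger is up at (254,240), and the rover, jar and screwdriver haven't moved. The arm is clear, so I'm handing in.

```bash
python3 -c "
from bench import hand_in
print(hand_in())"
```

```text
the job is handed in; nothing more can be done
None
```

I pressed the white feeder's plunger slowly to its hard stop, where the force rose from about 6 to 11 N. It then sprang back up and one wheel came out. I pushed that wheel onto the green mat from behind with the fingers held about 18 mm apart, flat on the table, then backed off and handed in at about 14 s.

**Wheel:** in the last top picture it lies about 2 mm from the mat's centre. The side view was partly blocked by the gripper; its estimate was about 9 mm off, still well inside the 32 mm limit.

**Everything else:** the plunger is up, and wheels still show in the magazine. The jar, screwdriver and rover look unmoved, though I compared them only by eye, and in the last top view the arm partly covered the jar. `hand_in()` gave no verdict.

**Odd reading:** the wrist showed a sideways force of 4 to 6 N during the press. It went away on release, and I did not look into it.

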